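Park the vacuum pump just past compression

ROBOT

A 6-joint arm with a two-finger parallel gripper is mounted at the origin on the work surface. World frame = base frame: x ahead of the robot, y to its left, z up, the work surface at z = 0. Lengths are in mm, angles in rad, forces in N, time in s.
With the tool pointing down it reaches from about 350 to 975 mm from the base axis. Payload 7.1 kg.
Tool frame: the origin (TCP) lies midway between the tips of the shut fingers; the grasp point (between the pads) lies 19 mm behind it (ctrl.grip_depth is the distance from the TCP to the grasp point, in mm); z points along the fingers, y is the line along which they close (so a half turn about z gives the same grasp; the last joint's range is limited). The gripper opens to 88 mm and grips with 3 to 60 N. Pads are 20 mm wide; open, the fingers measure 115 mm over their backs; the gripper's body (75 mm by 178 mm) begins 61 mm behind the grasp point.
Start: joints at [-1.227, 0.423, 1.63, -0, 1.089, -0.019], TCP at [221.825, -584.293, 222.675] pointing down, gripper open.
Joint ranges: [-3, 3], [-0.9, 2.11], [0.09, 2.58], [-1.31, 4.45], [0.11, 2.69], [-2.54, 2.54]. Speed limits (rad/s): [2.39, 2.39, 3.01, 3.14, 3.14, 3.14].

INTERFACE

Orientations are given as a rotation vector (axis times angle).
In Python, from workcell import ctrl, cams gives the robot as it stands.
- The arm moves only by the tool move_arm, never from a script. Its argument "steps" is a list of rows, each a list of 3 entries, a list of its own where there are three numbers: the shift along the tool's x, y, z in units of 25 mm (1.0 is 25 mm), then the turn about the tool's z in units of 5 degrees (1.0 is 5 degrees), then the closure, from 0 (fully open) to 1 (shut). A call has 1 to 20 rows; each row shifts and turns the commanded pose from where the row before left it, along the tool's axes as they then stand; what a row does not reach is not made up. A row lasts 1/12 s, in which the tool goes at most 41.7 mm and 7.16 degrees, less where a joint would pass 70% of its speed; a pose out of reach is approached as far as the arm can. A call is refused whole if a number of a shift passes 1 or a number of a turn 1, either way. A call with a gripper value outside its range is refused whole. The fingers move at their own pace and stop on an object; the grip force is fixed at half the most. Time passes only in rows, so rows that do not move let the fingers close. It gives the time, the measured TCP pose, the force, the opening and the grip force at its end, in the units of the state.
- ctrl.get_obs(): the state, without advancing time (a new reading comes with each control period).
- cams.get_image(name): name is "side" or "top"; returns a dict with "image" (420x560x3 uint8, red, green, blue), "camera_matrix" (3x3 intrinsics, pixels), "k1" (the pictures are not rectified: a ray, as slopes to the right and down, at radius r is drawn at 1 + k1 r^2 times it, then the intrinsics apply), "xyz" and "rotation" of the camera in the world. Camera axes: x right, y down, z forward; pixel columns grow to the right and rows downward; lengths in mm; the calibration is good to about 2 mm. A picture is of the moment at which its call begins. There is no depth.
- ctrl.close_job(): hands the job in; it is judged then, once.
Trained networks look in the newest picture that a camera, given by its name, has taken for a name from the list of things; names that differ only in an ending like _2 or _b are one class to them, and where a whole thing is asked for, a point or a joint stands for the part that bears it (a point fixed in the world has none). Each returns a list of dicts, best first, with "p" (0 to 1); they miss things now and then, are a little off and sometimes report something else, mostly with a low value. They report only what shows in the picture. A call takes as long as a camera call.
- cams.boxes_of(camera, thing): "rect" ([centre column, centre row, width, height] in pixels, round what is visible of it).
- cams.cut_out(camera, thing): "pixels" (420x560 bool, what is visible of it) and "rect" ([centre column, centre row, width, height] in pixels, round what is visible of it).
The state is a dict: "t": time; "qpos": joint angles; "qvel": joint speeds; "joint_torque": joint torques, N m; "ee_pos": TCP position; "orientation": TCP orientation; "ft_force": force on the tool from outside, world axes, zero at the start; "moment": the same for the moment, N m; "width": finger opening in mm; "grasp_force": force on a finger pad.
Only numpy, scipy, OpenCV 4.12 (cv2) and the standard library are available. Lean on these libraries where they do the work, as an engineer would, in place of code of your own. Each camera call takes 0.05 s, during which the arm holds its last target. There are 200 camera calls.

TASK

Park the little vacuum pump for storage. Turn its flywheel clockwise (seen from above) by the orange crank knob, feel the resistance build to its peak, stop just past it, where the resistance has dropped away and the wheel stays put by itself, and let go of it; keep hold until then, so that the wheel never springs back or runs on by itself, and handle it gently, without squeezing or wrenching. Then push the red valve lever fully over to the other side, and leave the parked wheel and the other things on the bench as they are.

Things in the scene. Friction and masses are not known exactly. Their poses are not given: they have to be found in the camera images.
- pump: Bench vacuum pump, fixed: blue 130 mm square crankcase on a steel plate. Origin at table level under the flywheel's axis; its axes x, y, z (up) are used below. The plate spans x -100..100, y -190..170 mm, top at z 18. A metal valve block stands at y -150, top 88 mm high.
- flywheel: Dark steel flywheel, 120 mm across, flat on top of the crankcase, rim top 90 mm above the table, flat brass hub cap to 92 mm. Origin at table level on its vertical axis; its y axis points from the axis to the knob. Turns without end stops, to be turned clockwise seen from above, never faster than 4 rad/s. Rightly parked, the knob lies on the pump's +y side, up to 55 degrees either way.
- axis (a point): Flywheel's axis at hub top, 92 mm up. Resistance at the knob: friction 1 N for the first 0.2 to 1.7 rad, builds over 1 rad to a peak of 10 N, falls to friction only within the next 0.8 rad. The wheel then rests by itself over 0.4 rad. Let go before that, it springs back hard; beyond, it drives itself on with up to 9 N. Where the peak lies differs each time and cannot be seen.
- crank (a point): Centre of the orange crank knob: an upright cylinder 18 mm across, from 93 to 129 mm above the table, 45 mm from the flywheel's axis, free to spin about its own axis, so it can be gripped from above and led round with the gripper's yaw unchanged; grip with 15 to 25 N. The point is 111 mm above the table.
- valve_tip (a point): Centre of the red 26 mm ball on the valve lever, 60 mm from the lever's hinge; the hinge lies along the pump's y at y -150, x 0, 85 mm above the table. At the start the lever leans to the pump's -x, the ball about 30 mm to the -x side and 136 mm above the table; pushed over, it leans as far to +x.
- valve (a joint): Valve lever angle: 0 leaning fully to the pump's -x, 1.1 rad leaning fully to +x (stop). Stiff: about 1 to 2 N at the ball, and it stays where it is left.
- jar: Small amber jar, 38 mm across and 45 mm high, standing on the pump's plate near y +140 mm. Not to be disturbed. Origin under its centre.
- multimeter: Orange handheld meter lying flat, 190 x 90 x 38 mm. Not to be disturbed.
- spool: Solder spool, 56 mm across, 50 mm high. Not to be disturbed.
- cutters: Side cutters with red handles, about 140 mm long, 12 mm high, lying flat. Not to be disturbed.
- screwdriver: Screwdriver lying on the bench. Not to be disturbed.

How it is judged (in metres and radians):
On the way, in this order (a step that is already met when the one before it is completed fails the run):
1. the flywheel rests by itself just past its resistance peak, with the robot's hand off it (y of crank in the frame of pump above 0.024 m and angular speed of flywheel below 0.15 rad/s and contact force between each of the arm, the fingers and flywheel below 0.1 N), for 0.5 s.
2. the valve lever is fully over (value of joint valve above 0.98 rad), for 0.2 s.
At the end, for the whole second after the job is handed in: The flywheel rests by itself (under 0.15 rad/s) just past the resistance peak, its knob more than 24 mm to the pump's +y side of the axis (it can rest there nowhere else), and the valve lever has been pushed over beyond 0.98 rad (its stop is at 1.1 rad) (y of crank in the frame of pump above 0.024 m and angular speed of flywheel below 0.15 rad/s and value of joint valve above 0.98 rad); the robot touches nothing.
It fails at once if the flywheel springs back or runs away (turns faster than 4 rad/s) (angular speed of flywheel above 4 rad/s).
It fails at once if a bystander is pushed more than 30 mm or tipped (distance of any of jar, multimeter, spool, cutters, screwdriver from where it was at the start of the episode above 0.03 m or angle between any of jar, spool's own z axis and vertical above 0.5 rad).
It fails at once if the flywheel or its knob is squeezed or wrenched (the fingers' forces on it adding up to over 80 N) (contact force between the fingers and flywheel above 80 N).
It also fails if it takes over 72 s, if anything falls off the work surface, if the arm or the gripper's body presses on something with over 40 N, if the wrist force passes 120 N, or if a joint passes its speed limit or range.

## Working session

There is one attempt and no reset: what is moved stays moved. The work goes in short steps, Python scripts to look and compute and a tool call to move; the robot and the scene stay as the last step left them, time stands still between calls to the robot, and variables do not carry over. Pictures are saved under pics/ and viewed, at most 10 in all, crops included, and the job is handed in when it is done.

Besides the shell and the picture viewer there is one more tool, called after "Emit:" as name(argument=value, ...) on one line, values as JSON. move_arm: Moves the arm, as the interface text tells. Its arguments: {"type":"object","properties":{"steps":{"type":"array"}},"required":["steps"]}

```bash
mkdir -p pics; cat > h.py <<'E'
import numpy as np, cv2
from workcell import ctrl, cams
from scipy.spatial.transform import Rotation as R
def ray(im,u,v):
    K=np.array(im["camera_matrix"]);d=np.array([im["k1"],0,0,0,0.])
    p=cv2.undistortPoints(np.array([[[u,v]]],float),K,d)[0,0]
    return np.array(im["xyz"],float),np.array(im["rotation"])@np.array([p[0],p[1],1])
def at_z(im,u,v,z):
    o,d=ray(im,u,v); return o+d*(z-o[2])/d[2]
def tri(a,b):
    # a,b (o,d)
    A=np.zeros((3,3));r=np.zeros(3);
    for o,d in (a,b):
        d=d/np.linalg.norm(d);P=np.eye(3)-np.outer(d,d);A+=P;r+=P@o
    return np.linalg.solve(A,r)
def proj(im,X):
    K=np.array(im["camera_matrix"]);Rm=np.array(im["rotation"])
    c=Rm.T@(np.array(X,float)-np.array(im["xyz"]));x,y=c[:2]/c[2];s=1+im["k1"]*(x*x+y*y)
    return K[0,0]*x*s+K[0,2],K[1,1]*y*s+K[1,2]
E
python3 - <<'E'
from h import *
for c in("top","side"):
    im=cams.get_image(c);cv2.imwrite(f"pics/{c}0.png",im["image"][:,:,::-1]);print(c,im["xyz"],im["k1"])
    for t in("flywheel","crank","valve_tip","pump","jar"):
        b=cams.boxes_of(c,t)[:2]; print(t,[(round(x["p"],2),np.round(x["rect"],1).tolist()) for x in b])
s=ctrl.get_obs();print(s)
E
```

```text
top [ 402.48613908  -34.75362323 1258.11612012] -0.040925562667525
flywheel [(0.57, [265.1, 205.5, 49.9, 48.4])]
crank [(0.98, [266.9, 204.2, 52.1, 49.5]), (0.56, [214.8, 198.1, 13.8, 14.3])]
valve_tip [(0.47, [326.2, 219.6, 7.6, 12.1])]
pump [(0.58, [270.1, 209.8, 150.1, 93.7])]
jar [(0.64, [215.0, 196.9, 12.2, 15.6])]
side [-169.47313936  660.2704128  1063.92698029] 0.06162071537532162
flywheel [(0.89, [255.1, 227.5, 43.1, 38.6])]
crank [(0.86, [254.0, 226.8, 47.3, 34.3])]
valve_tip [(0.66, [305.9, 193.9, 12.9, 11.4])]
pump [(0.73, [257.6, 245.4, 156.6, 120.1]), (0.19, [134.6, 332.4, 29.7, 31.6])]
jar [(0.59, [210.3, 263.4, 14.5, 22.8])]
{'t': 0.6, 'qpos': array([-1.22697254e+00,  4.23074544e-01,  1.62987529e+00, -2.52765715e-06,
        1.08859320e+00, -1.89783537e-02]), 'qvel': array([-1.98686529e-04,  4.82683446e-05, -1.68357479e-03, -1.33702620e-03,
        1.11824880e-03,  3.24673422e-04]), 'joint_torque': array([-3.30276589e-04, -5.44296885e+01, -2.73933238e+01,  6.44445210e-02,
        1.70902640e-02, -2.21033602e-06]), 'ee_pos': array([ 221.84668161, -584.30548176,  222.70069709]), 'orientation': array([3.08999622e+00, 5.66760827e-01, 9.13250483e-06]), 'ft_force': array([ 0.40661119,  0.2131894 , -0.21726015]), 'moment': array([-0.02404908, -0.02793569,  0.02875487]), 'grasp_force': 0.0, 'width': 87.94506333088164}
```

```bash
python3 - <<'E'
import cv2,numpy as np
a=cv2.imread("pics/top0.png")[140:280,180:370];b=cv2.imread("pics/side0.png")[150:310,170:360]
a=cv2.resize(a,None,fx=4,fy=4,interpolation=3);b=cv2.resize(b,None,fx=3.5,fy=3.5,interpolation=3)
cv2.imwrite("pics/topc.png",a);cv2.imwrite("pics/sidec.png",b)
E
```

```text
(no output)
```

View pics/topc.png

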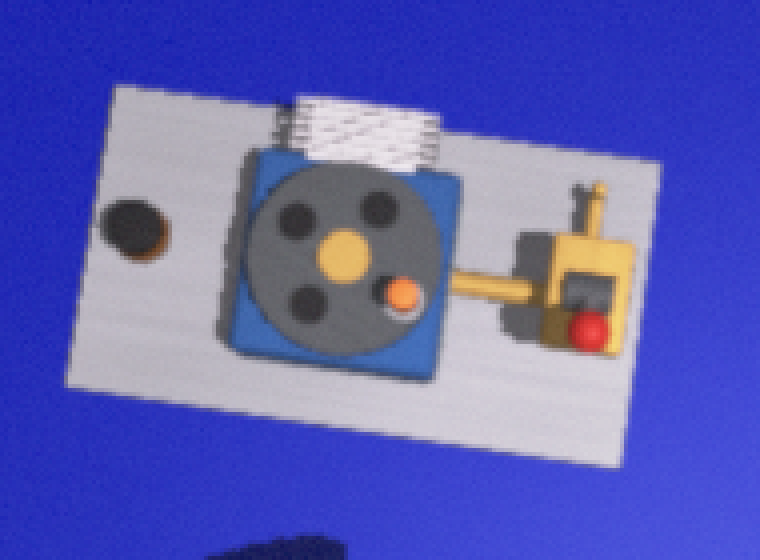

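View pics/sidec.png

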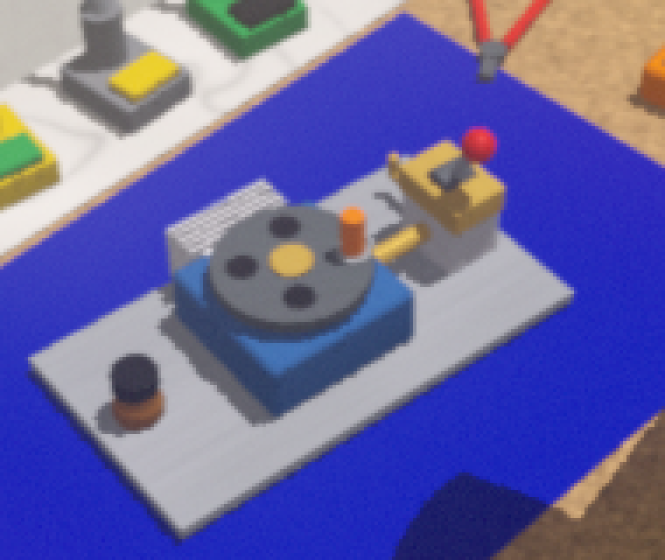

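View pics/top0.png

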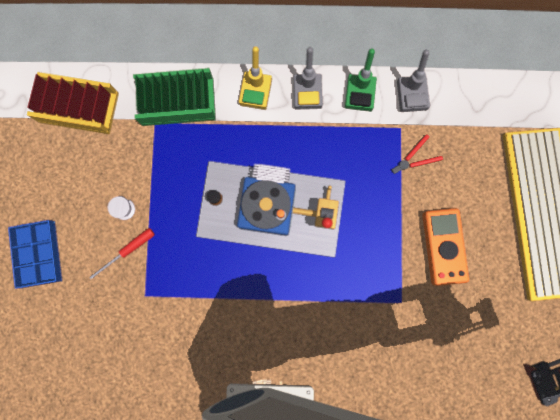

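The top crop shows the hub at full-image (266,204), the knob top at about (281,213.5), the ball at about (327,222.5) and the jar at about (214,197). Pump +y points left and +x points up, away from the robot. The plate corners are at about (209,161), (345,180), (335.5,257) and (197,237).

```bash
python3 - <<'E'
from h import *
T=cams.get_image("top");S=cams.get_image("side")
c=[(115,85),(660,160),(622,467),(67,387)]
f=lambda p:(p[0]/4+180-.4,p[1]/4+140-.4)
g=lambda p:(p[0]/3.5+170-.4,p[1]/3.5+150-.4)
P=[at_z(T,*f(p),18)[:2] for p in c]
sc=[(405,12),None,(575,293),(182,537),(30,360)]
Ps={k:at_z(S,*g(p),18)[:2] for k,p in dict(mxmy=(575,293),mxpy=(182,537),pxpy=(30,360)).items()}
print(np.round(P,1),{k:np.round(v,1) for k,v in Ps.items()})
# rigid fit: corners (100,170),(100,-190),(-100,-190),(-100,170)
M=np.array([(100,170),(100,-190),(-100,-190),(-100,170)],float)
def fit(M,W):
    m=M.mean(0);w=W.mean(0);a=M-m;b=W-w
    th=np.arctan2((a[:,0]*b[:,1]-a[:,1]*b[:,0]).sum(),(a*b).sum());c,s=np.cos(th),np.sin(th)
    Rm=np.array([[c,-s],[s,c]]);t=w-Rm@m;return th,t,np.abs(M@Rm.T+t-W).max()
print(fit(M,np.array(P)));print(fit(M[[2,3,0]],np.array([Ps[k] for k in("mxmy","mxpy","pxpy")])))
def both(n,pt,ps,z):
    a,b=f(pt),g(ps);print(n,at_z(T,*a,z).round(1),at_z(S,*b,z).round(1),tri(ray(T,*a),ray(S,*b)).round(1))
both("hub",(344,256),(292,260),92)
both("knobtop",(404,293),(351,215),129)
both("ball",(590,332),(480,145),136)
E
```

```text
Traceback (most recent call last):
  File "h.py", line 9, in at_z
    o,d=ray(im,u,v); return o+d*(z-o[2])/d[2]
                                         ~^^^
IndexError: invalid index to scalar variable.
```

Emit:
move_arm(steps=[[[0, 0, -1], 0, 0], [[0, 0, 0], 1, 0], [[0, 0, 0], 1, 0], [[0, 0, 0], 1, 0], [[0, 0, 0], 1, 0], [[0, 0, 0], 0.2, 0], [[0, 0, 0], 0, 0]])

```text
t: 1.28
ee_pos: [221.8, -584.3, 247.7]
orientation: [-3.142, 0.004, 0.0]
ft_force: [0.2, 0.5, -0.2]
width: 87.9
grasp_force: 0.0
```

```bash
sed -i 's/np.array(im\["rotation"\])/rot(im)/g; 3a def rot(im):\n    r=np.array(im["rotation"],float)\n    return R.from_rotvec(r).as_matrix() if r.shape==(3,) else (R.from_quat(r).as_matrix() if r.size==4 else r)' h.py; cat > g.py <<'E'
from h import *
T=cams.get_image("top");S=cams.get_image("side")
print(T["rotation"])
c=[(115,85),(660,160),(622,467),(67,387)]
f=lambda p:(p[0]/4+180-.4,p[1]/4+140-.4)
g=lambda p:(p[0]/3.5+170-.4,p[1]/3.5+150-.4)
P=[at_z(T,*f(p),18)[:2] for p in c]
Ps={k:at_z(S,*g(p),18)[:2] for k,p in dict(mxmy=(575,293),mxpy=(182,537),pxpy=(30,360)).items()}
print(np.round(P,1),{k:np.round(v,1) for k,v in Ps.items()})
M=np.array([(100,170),(100,-190),(-100,-190),(-100,170)],float)
def fit(M,W):
    m=M.mean(0);w=W.mean(0);a=M-m;b=W-w
    th=np.arctan2((a[:,0]*b[:,1]-a[:,1]*b[:,0]).sum(),(a*b).sum());c,s=np.cos(th),np.sin(th)
    Rm=np.array([[c,-s],[s,c]]);t=w-Rm@m;return th,t,np.abs(M@Rm.T+t-W).max()
print(fit(M,np.array(P)));print(fit(M[[2,3,0]],np.array([Ps[k] for k in("mxmy","mxpy","pxpy")])))
def both(n,pt,ps,z):
    a,b=f(pt),g(ps);print(n,at_z(T,*a,z).round(1),at_z(S,*b,z).round(1),tri(ray(T,*a),ray(S,*b)).round(1))
both("hub",(344,256),(292,260),92)
both("knobtop",(404,293),(351,215),129)
both("ball",(590,332),(480,145),136)
E
python3 g.py
```

```text
[-2.17827859  2.12597529 -0.10734138]
[[ 674.6  175.5]
 [ 632.7 -180.7]
 [ 433.9 -158.4]
 [ 476.2  198.1]] {'mxmy': array([ 429.6, -156.9]), 'mxpy': array([470.5, 202. ]), 'pxpy': array([670.2, 175.3])}
(np.float64(-0.11639723523788398), array([555.49155497,  18.54242626]), np.float64(1.071969587073113))
(np.float64(-0.11895984021494409), array([550.60504944,  19.87204558]), np.float64(1.497685025709984))
hub [555.5  18.9  92. ] [553.2  18.3  92. ] [554.8  18.3  91. ]
knobtop [529.6 -18.6 129. ] [528.4 -17.4 129. ] [529.7 -18.6 127.4]
ball [ 508.5 -127.2  136. ] [ 508.4 -130.4  136. ] [ 507.5 -127.6  138.4]
```

Emit:
move_arm(steps=[[[0.54, -1, 0], 0, 0], [[0.54, -1, 0], 0, 0], [[0.54, -1, 0], 0, 0], [[0.54, -1, 0], 0, 0], [[0.54, -1, 0], 0, 0], [[0.54, -1, 0], 0, 0], [[0.54, -1, 0], 0, 0], [[0.54, -1, 0], 0, 0], [[0.54, -1, 0], 0, 0], [[0.54, -1, 0], 0, 0], [[0.54, -1, 0], 0, 0], [[0.54, -1, 0], 0, 0], [[0.54, -1, 0], 0, 0], [[0.54, -1, 0], 0, 0], [[0.54, -1, 0], 0, 0], [[0.54, -1, 0], 0, 0], [[0.54, -1, 0], 0, 0], [[0.54, -1, 0], 0, 0], [[0.54, -1, 0], 0, 0], [[0.54, -1, 0], 0, 0]])

```text
t: 3.05
ee_pos: [494.2, -84.0, 247.9]
orientation: [3.141, -0.003, 0.001]
ft_force: [0.2, -1.0, -0.2]
width: 87.7
grasp_force: 0.0
```

Emit:
move_arm(steps=[[[0.5, -0.9, 0], 0, 0], [[0.5, -0.9, 0], 0, 0], [[0.5, -0.84, 0], 0, 0], [[0, 0, 1], 0, 0], [[0, 0, 1], 0, 0], [[0, 0, 1], 0, 0], [[0, 0, 0], 0, 0], [[0, 0, 0], 0, 0]])

```text
t: 3.72
ee_pos: [530.7, -19.4, 172.0]
orientation: [-3.141, 0.004, 0.004]
ft_force: [0.7, -0.4, 0.1]
width: 87.5
grasp_force: 0.0
```

Emit:
move_arm(steps=[[[-0.03, -0.03, 0.8], 0, 0], [[-0.02, 0, 0.8], 0, 0.3], [[0, 0, 0.8], 0, 0.5], [[0, 0, 0.5], 0, 0.6], [[0, 0, 0.06], 0, 0.7], [[0, 0, 0], 0, 0.7], [[0, 0, 0], 0, 0.7], [[0, 0, 0], 0, 0.76], [[0, 0, 0], 0, 0.78], [[0, 0, 0], 0, 0.78], [[0, 0, 0], 0, 0.78], [[0, 0, 0], 0, 0.78]])

```text
t: 4.72
ee_pos: [530.4, -18.5, 99.0]
orientation: [-3.141, 0.006, -0.001]
ft_force: [0.4, 2.2, 2.5]
width: 20.2
grasp_force: 1.4
```

Emit:
move_arm(steps=[[[0, -0.04, 0], 0, 0.78], [[0, 0, 0], 0, 0.79], [[0, 0, 0], 0, 0.8], [[0, 0, 0], 0, 0.81], [[0, 0, 0], 0, 0.82], [[0, 0, 0], 0, 0.82], [[0, 0, 0], 0, 0.82], [[0, 0, 0], 0, 0.82]])

```text
t: 5.38
ee_pos: [530.2, -17.6, 98.7]
orientation: [-3.141, 0.006, -0.0]
ft_force: [0.1, 2.8, 1.0]
width: 17.2
grasp_force: 30.0
```

```bash
cat > arc.py <<'E'
import sys
from h import *
# usage: arc.py cx cy dphi n [hold]; force split + next rows
cx,cy,dphi,n=map(float,sys.argv[1:5]);n=int(n)
s=ctrl.get_obs();p=s["ee_pos"][:2];F=s["ft_force"]
r=p-[cx,cy];ph=np.arctan2(r[1],r[0]);u=r/np.hypot(*r);t=np.array([u[1],-u[0]])
print("r",np.hypot(*r).round(2),"phi_pump",np.degrees(ph+.117).round(1),"Frad",(F[:2]@u).round(2),"Ftan(cw+)",(F[:2]@t).round(2),"q",s["qpos"].round(2),"gf",s["grasp_force"])
R0=45.;rows=[];q=p.copy()
for i in range(1,n+1):
    a=ph-dphi*i/n;tgt=np.array([cx,cy])+R0*np.array([np.cos(a),np.sin(a)])
    tgt = tgt if i>3 else p*0+np.array([cx,cy])+(np.hypot(*r)+(R0-np.hypot(*r))*i/3)*np.array([np.cos(a),np.sin(a)])
    d=(tgt-q)/25;d=np.round([d[0],-d[1]],2);rows.append([[*map(float,d),0],0,.82]);q=q+np.array([d[0],-d[1]])*25
print(str(rows).replace("0.82","0.82"))
E
python3 arc.py 554.8 18.9 0.3 6
```

```text
r 43.98 phi_pump -117.2 Frad -2.4 Ftan(cw+) 1.5 q [-0.06  0.47  1.92  0.    0.75  1.52] gf 30.00018060207367
[[[-0.08, -0.04, 0], 0, 0.82], [[-0.08, -0.04, 0], 0, 0.82], [[-0.07, -0.05, 0], 0, 0.82], [[-0.07, -0.07, 0], 0, 0.82], [[-0.06, -0.06, 0], 0, 0.82], [[-0.06, -0.07, 0], 0, 0.82]]
```

```bash
python3 arc.py 555.3 19.8 0.3 6
```

```text
r 45.0 phi_pump -117.1 Frad -2.4 Ftan(cw+) 1.5 q [-0.06  0.47  1.92  0.    0.75  1.52] gf 30.00018060207367
[[[-0.07, -0.05, 0], 0, 0.82], [[-0.07, -0.06, 0], 0, 0.82], [[-0.07, -0.06, 0], 0, 0.82], [[-0.07, -0.06, 0], 0, 0.82], [[-0.06, -0.06, 0], 0, 0.82], [[-0.06, -0.07, 0], 0, 0.82]]
```

Emit:
move_arm(steps=[[[-0.07, -0.05, 0], 0, 0.82], [[-0.07, -0.06, 0], 0, 0.82], [[-0.07, -0.06, 0], 0, 0.82], [[-0.07, -0.06, 0], 0, 0.82], [[-0.06, -0.06, 0], 0, 0.82], [[-0.06, -0.07, 0], 0, 0.82], [[0, 0, 0], 0, 0.82]])

```text
t: 5.97
ee_pos: [520.0, -8.2, 98.7]
orientation: [-3.141, 0.006, -0.0]
ft_force: [1.2, 2.9, -1.4]
width: 17.4
grasp_force: 30.0
```

```bash
python3 arc.py 555.3 19.8 0.3 6
```

```text
r 45.05 phi_pump -134.9 Frad -2.74 Ftan(cw+) 1.51 q [-0.04  0.46  1.94  0.    0.74  1.54] gf 29.999765753746033
[[[-0.05, -0.07, 0], 0, 0.82], [[-0.05, -0.08, 0], 0, 0.82], [[-0.05, -0.07, 0], 0, 0.82], [[-0.04, -0.08, 0], 0, 0.82], [[-0.04, -0.08, 0], 0, 0.82], [[-0.04, -0.09, 0], 0, 0.82]]
```

Emit:
move_arm(steps=[[[-0.05, -0.07, 0], 0, 0.82], [[-0.05, -0.08, 0], 0, 0.82], [[-0.05, -0.07, 0], 0, 0.82], [[-0.04, -0.08, 0], 0, 0.82], [[-0.04, -0.08, 0], 0, 0.82], [[-0.04, -0.09, 0], 0, 0.82], [[0, 0, 0], 0, 0.82]])

```text
t: 6.55
ee_pos: [513.3, 3.5, 98.7]
orientation: [-3.141, 0.006, 0.0]
ft_force: [2.0, -0.2, -2.0]
width: 17.7
grasp_force: 30.0
```

```bash
python3 arc.py 555.3 19.8 0.3 6
```

```text
r 45.02 phi_pump -152.1 Frad -1.8 Ftan(cw+) -0.88 q [-0.02  0.45  1.96  0.    0.74  1.56] gf 29.999678134918213
[[[-0.03, -0.08, 0], 0, 0.82], [[-0.03, -0.09, 0], 0, 0.82], [[-0.02, -0.09, 0], 0, 0.82], [[-0.02, -0.09, 0], 0, 0.82], [[-0.01, -0.09, 0], 0, 0.82], [[-0.01, -0.09, 0], 0, 0.82]]
```

Emit:
move_arm(steps=[[[-0.03, -0.08, 0], 0, 0.82], [[-0.03, -0.09, 0], 0, 0.82], [[-0.02, -0.09, 0], 0, 0.82], [[-0.02, -0.09, 0], 0, 0.82], [[-0.01, -0.09, 0], 0, 0.82], [[-0.01, -0.09, 0], 0, 0.82], [[0, 0, 0], 0, 0.82]])

```text
t: 7.13
ee_pos: [510.4, 16.8, 98.7]
orientation: [-3.141, 0.006, 0.0]
ft_force: [1.4, -2.2, -1.7]
width: 17.3
grasp_force: 30.0
```

```bash
python3 arc.py 555.3 19.8 0.2 4
```

```text
r 45.01 phi_pump -169.4 Frad -1.24 Ftan(cw+) -2.31 q [0.01 0.45 1.96 0.   0.73 1.58] gf 29.999811351299286
[[[-0.0, -0.09, 0], 0, 0.82], [[-0.0, -0.09, 0], 0, 0.82], [[0.0, -0.09, 0], 0, 0.82], [[0.01, -0.09, 0], 0, 0.82]]
```

Emit:
move_arm(steps=[[[0, -0.09, 0], 0, 0.82], [[0, -0.09, 0], 0, 0.82], [[0, -0.09, 0], 0, 0.82], [[0.01, -0.09, 0], 0, 0.82], [[0, 0, 0], 0, 0.82], [[0, 0, 0], 0, 0.82]])

```text
t: 7.63
ee_pos: [510.6, 25.5, 98.6]
orientation: [3.142, -0.006, -0.001]
ft_force: [0.8, -4.5, 0.4]
width: 17.8
grasp_force: 30.0
```

```bash
python3 arc.py 555.3 19.8 0.2 4
```

```text
r 45.02 phi_pump 179.5 Frad -1.34 Ftan(cw+) -4.37 q [ 0.03  0.45  1.96 -0.    0.74  1.6 ] gf 30.000160932540894
[[[0.01, -0.09, 0], 0, 0.82], [[0.02, -0.09, 0], 0, 0.82], [[0.02, -0.08, 0], 0, 0.82], [[0.03, -0.09, 0], 0, 0.82]]
```

Emit:
move_arm(steps=[[[0.01, -0.09, 0], 0, 0.82], [[0.02, -0.09, 0], 0, 0.82], [[0.02, -0.08, 0], 0, 0.82], [[0.03, -0.09, 0], 0, 0.82], [[0, 0, 0], 0, 0.82], [[0, 0, 0], 0, 0.82]])

```text
t: 8.13
ee_pos: [512.5, 33.8, 98.6]
orientation: [3.141, -0.005, -0.001]
ft_force: [0.1, -5.6, 0.1]
width: 17.5
grasp_force: 30.0
```

```bash
python3 arc.py 555.3 19.8 0.2 4
```

```text
r 45.05 phi_pump 168.5 Frad -1.87 Ftan(cw+) -5.24 q [ 0.04  0.45  1.95 -0.    0.74  1.62] gf 30.000615119934082
[[[0.03, -0.08, 0], 0, 0.82], [[0.04, -0.09, 0], 0, 0.82], [[0.04, -0.08, 0], 0, 0.82], [[0.04, -0.08, 0], 0, 0.82]]
```

Emit:
move_arm(steps=[[[0.03, -0.08, 0], 0, 0.82], [[0.04, -0.09, 0], 0, 0.82], [[0.04, -0.08, 0], 0, 0.82], [[0.04, -0.08, 0], 0, 0.82], [[0, 0, 0], 0, 0.82], [[0, 0, 0], 0, 0.82]])

```text
t: 8.63
ee_pos: [515.9, 41.7, 98.6]
orientation: [3.141, -0.005, -0.002]
ft_force: [-0.2, -8.5, 2.5]
width: 17.3
grasp_force: 30.0
```

```bash
python3 arc.py 555.3 19.8 0.2 4
```

```text
r 45.05 phi_pump 157.6 Frad -3.94 Ftan(cw+) -7.52 q [ 0.06  0.46  1.94 -0.    0.74  1.63] gf 30.001417100429535
[[[0.05, -0.08, 0], 0, 0.82], [[0.05, -0.07, 0], 0, 0.82], [[0.05, -0.07, 0], 0, 0.82], [[0.06, -0.07, 0], 0, 0.82]]
```

Emit:
move_arm(steps=[[[0.05, -0.08, 0], 0, 0.82], [[0.05, -0.07, 0], 0, 0.82], [[0.06, -0.07, 0], 0, 0.82], [[0.06, -0.06, 0], 0, 0.82], [[0, 0, 0], 0, 0.82], [[0, 0, 0], 0, 0.82]])

```text
t: 9.13
ee_pos: [520.7, 48.7, 98.6]
orientation: [3.141, -0.006, -0.005]
ft_force: [-2.3, -7.4, 4.4]
width: 17.1
grasp_force: 30.0
```

```bash
python3 arc.py 555.3 19.6 0.2 4
```

```text
r 45.18 phi_pump 146.6 Frad -3.01 Ftan(cw+) -7.18 q [ 0.07  0.46  1.93 -0.    0.75  1.65] gf 30.001948177814484
[[[0.06, -0.07, 0], 0, 0.82], [[0.07, -0.06, 0], 0, 0.82], [[0.06, -0.06, 0], 0, 0.82], [[0.07, -0.06, 0], 0, 0.82]]
```

Emit:
move_arm(steps=[[[0.06, -0.07, 0], 0, 0.82], [[0.07, -0.06, 0], 0, 0.82], [[0.06, -0.06, 0], 0, 0.82], [[0.07, -0.06, 0], 0, 0.82], [[0, 0, 0], 0, 0.82], [[0, 0, 0], 0, 0.82]])

```text
t: 9.63
ee_pos: [527.3, 55.1, 98.6]
orientation: [3.141, -0.006, -0.005]
ft_force: [-2.5, -5.8, 3.9]
width: 17.5
grasp_force: 30.0
```

```bash
python3 arc.py 555.3 19.6 0.2 4
```

```text
r 45.2 phi_pump 134.9 Frad -3.01 Ftan(cw+) -5.5 q [ 0.08  0.47  1.92 -0.    0.76  1.66] gf 30.001405477523804
[[[0.07, -0.05, 0], 0, 0.82], [[0.08, -0.05, 0], 0, 0.82], [[0.08, -0.04, 0], 0, 0.82], [[0.08, -0.05, 0], 0, 0.82]]
```

Emit:
move_arm(steps=[[[0.07, -0.05, 0], 0, 0.82], [[0.08, -0.05, 0], 0, 0.82], [[0.08, -0.04, 0], 0, 0.82], [[0.08, -0.05, 0], 0, 0.82], [[0, 0, 0], 0, 0.82], [[0, 0, 0], 0, 0.82]])

```text
t: 10.13
ee_pos: [535.6, 60.3, 98.6]
orientation: [3.142, -0.006, -0.003]
ft_force: [-3.8, -2.7, 4.1]
width: 17.3
grasp_force: 30.0
```

```bash
python3 arc.py 555.3 19.6 0.2 4
```

```text
r 45.19 phi_pump 122.6 Frad -0.81 Ftan(cw+) -4.59 q [0.09 0.48 1.9  0.   0.77 1.66] gf 30.001075565814972
[[[0.08, -0.04, 0], 0, 0.82], [[0.09, -0.03, 0], 0, 0.82], [[0.08, -0.02, 0], 0, 0.82], [[0.09, -0.03, 0], 0, 0.82]]
```

Emit:
move_arm(steps=[[[0.08, -0.04, 0], 0, 0.82], [[0.09, -0.03, 0], 0, 0.82], [[0.08, -0.02, 0], 0, 0.82], [[0.09, -0.03, 0], 0, 0.82], [[0, 0, 0], 0, 0.82], [[0, 0, 0], 0, 0.82]])

```text
t: 10.63
ee_pos: [545.6, 63.7, 98.7]
orientation: [-3.141, 0.006, -0.002]
ft_force: [-0.5, 1.3, 0.0]
width: 17.4
grasp_force: 30.0
```

```bash
python3 arc.py 555.3 19.6 0.1 2
```

```text
r 45.2 phi_pump 109.1 Frad 1.41 Ftan(cw+) -0.21 q [0.09 0.49 1.88 0.   0.77 1.67] gf 30.000160038471222
[[[0.09, -0.01, 0], 0, 0.82], [[0.09, -0.01, 0], 0, 0.82]]
```

Emit:
move_arm(steps=[[[0.09, -0.01, 0], 0, 0.82], [[0.09, -0.01, 0], 0, 0.82], [[0, 0, 0], 0, 0.82], [[0, 0, 0], 0, 0.82], [[0, 0, 0], 0, 0.82]])

```text
t: 11.05
ee_pos: [550.1, 64.4, 98.7]
orientation: [-3.141, 0.006, -0.002]
ft_force: [-0.1, 5.2, -0.7]
width: 17.1
grasp_force: 30.0
```

```bash
python3 arc.py 555.3 19.6 0.1 2
```

```text
r 45.11 phi_pump 103.4 Frad 5.17 Ftan(cw+) 0.54 q [0.09 0.5  1.87 0.   0.78 1.67] gf 30.000200271606445
[[[0.09, -0.01, 0], 0, 0.82], [[0.09, 0.0, 0], 0, 0.82]]
```

Emit:
move_arm(steps=[[[0.09, -0.02, 0], 0, 0.82], [[0.09, -0.01, 0], 0, 0.82], [[0.06, 0, 0], 0, 0.82], [[0, 0, 0], 0, 0.82], [[0, 0, 0], 0, 0.82], [[0, 0, 0], 0, 0.82]])

```text
t: 11.55
ee_pos: [556.1, 64.7, 98.7]
orientation: [-3.141, 0.006, -0.002]
ft_force: [1.7, 5.1, -0.7]
width: 17.2
grasp_force: 30.0
```

```bash
python3 arc.py 555.3 19.6 0.1 2;  python3 -c "
from h import *
for i in range(4):
    cams.get_image('top');print(ctrl.get_obs()['ft_force'].round(2))"
```

```text
r 45.13 phi_pump 95.7 Frad 5.13 Ftan(cw+) 1.6 q [0.09 0.5  1.85 0.   0.78 1.67] gf 29.999722838401794
[[[0.09, 0.01, 0], 0, 0.82], [[0.09, 0.01, 0], 0, 0.82]]
[ 0.95  5.67 -2.01]
[ 1.46  5.63 -2.53]
[ 0.86  5.84 -1.16]
[ 0.58  4.87 -1.54]
```

Emit:
move_arm(steps=[[[0.03, -0.02, 0], 0, 0.82], [[0.02, -0.02, 0], 0, 0.82], [[0, 0, 0], 0, 0.82], [[0, 0, 0], 0, 0.82], [[0, 0, 0], 0, 0.82], [[0, 0, 0], 0, 0.82]])

```text
t: 12.25
ee_pos: [556.7, 64.9, 98.7]
orientation: [3.141, -0.006, -0.0]
ft_force: [-0.3, -3.9, 0.7]
width: 17.2
grasp_force: 30.0
```

```bash
python3 arc.py 555.3 19.6 0.1 2;  python3 -c "
from h import *
for i in range(4):
    cams.get_image('top');print(ctrl.get_obs()['ft_force'].round(2))"
```

```text
r 45.31 phi_pump 94.9 Frad -3.91 Ftan(cw+) -0.17 q [ 0.1   0.5   1.85 -0.    0.79  1.67] gf 30.000215470790863
[[[0.09, 0.01, 0], 0, 0.82], [[0.09, 0.01, 0], 0, 0.82]]
[ 0.1  -5.4  -0.09]
[-0.22 -6.41  0.25]
[-0.19 -5.03  1.19]
[ 0.25 -5.6   1.31]
```

Emit:
move_arm(steps=[[[0, 0.02, 0], 0, 0.82], [[0, 0, 0], 0, 0.82], [[0, 0, 0], 0, 0.8], [[0, 0, 0], 0, 0.78], [[0, 0, 0], 0, 0.76], [[0, 0, 0], 0, 0.74], [[0, 0, 0], 0, 0.72], [[0, 0, 0], 0, 0.7], [[0, 0, 0], 0, 0.65], [[0, 0, 0], 0, 0.6], [[0, 0, 0], 0, 0.6]])

```text
t: 13.37
ee_pos: [556.8, 65.0, 98.7]
orientation: [-3.142, 0.006, -0.0]
ft_force: [-0.4, 0.7, -0.2]
width: 34.8
grasp_force: 0.0
```

```bash
python3 arc.py 555.3 19.6 0.1 2; python3 -c "
from h import *
for c in('top','side'):
    im=cams.get_image(c);cv2.imwrite(f'pics/{c}1.png',cv2.resize(im['image'][140:290,180:370,::-1],None,fx=4,fy=4,interpolation=3))"
```

```text
r 45.41 phi_pump 94.8 Frad 0.68 Ftan(cw+) -0.45 q [0.09 0.5  1.85 0.   0.79 1.67] gf 0.0
[[[0.09, 0.01, 0], 0, 0.82], [[0.09, 0.02, 0], 0, 0.82]]
```

View pics/side1.png

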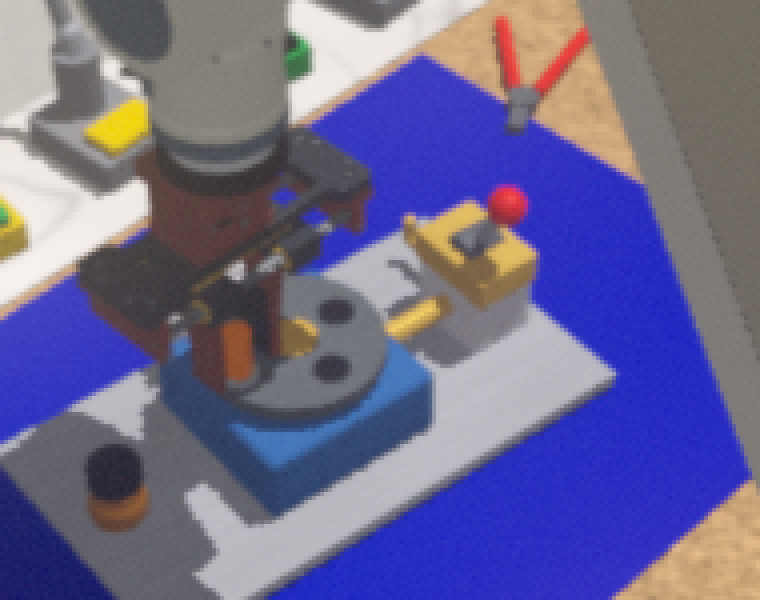

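The side picture shows the knob standing free between the open fingers at about (237,345), with the wheel at rest, so I'm retreating and heading for the lever.

Emit:
move_arm(steps=[[[0, 0, -0.4], 0, 0.6], [[0, 0, -0.8], 0, 0.6], [[0, 0, -1], 0, 0.6], [[0, 0, -1], 0, 0.6], [[0, 0, -0.8], 0, 0.6], [[0, 0, 0], 0, 0.7], [[0, 0, 0], 0, 1], [[-0.47, 0.93, 0], 0, 1], [[-0.47, 0.93, 0], 0, 1], [[-0.47, 0.93, 0], 0, 1], [[-0.47, 0.93, 0], 0, 1], [[-0.47, 0.93, 0], 0, 1], [[-0.47, 0.93, 0], 0, 1], [[-0.47, 0.93, 0], 0, 1], [[-0.47, 0.93, 0], 0, 1], [[0, 0, 0], 0, 1], [[0, 0, 0], 0, 1]])

```text
t: 14.88
ee_pos: [461.0, -121.2, 197.8]
orientation: [-3.141, 0.01, 0.003]
ft_force: [-0.3, -0.2, -0.1]
width: 0.6
grasp_force: 0.0
```

```bash
python3 -c "
from h import *
im=cams.get_image('top');cv2.imwrite('pics/top2.png',cv2.resize(im['image'][140:280,180:370,::-1],None,fx=4,fy=4,interpolation=3))"
```

```text
(no output)
```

View pics/top2.png

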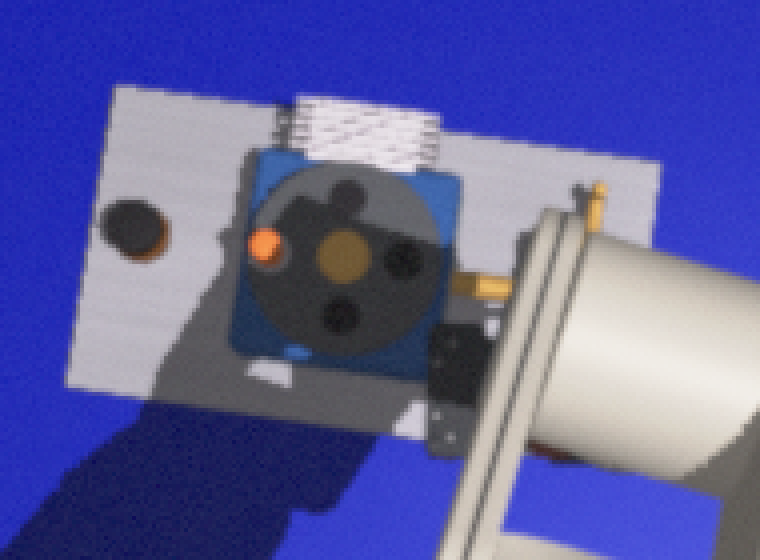

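The knob now sits on the pump's +y side at crop pixel (265,243), and it rests there untouched. Next I go down and push the lever.

Emit:
move_arm(steps=[[[0, 0, 1], 0, 1], [[0, 0, 1], 0, 1], [[0, 0, 1], 0, 1], [[0, 0, 0], 0, 1], [[0.3, 0.035, 0], 0, 1], [[0.3, 0.035, 0], 0, 1], [[0.3, 0.035, 0], 0, 1], [[0.25, 0.03, 0], 0, 1], [[0.25, 0.03, 0], 0, 1], [[0.25, 0.03, 0], 0, 1], [[0.25, 0.03, 0], 0, 1], [[0.25, 0.03, 0], 0, 1], [[0.25, 0.03, 0], 0, 1], [[0.25, 0.03, 0], 0, 1], [[0.2, 0.02, 0], 0, 1], [[0.1, 0.01, 0], 0, 1], [[0, 0, 0], 0, 1], [[0, 0, 0], 0, 1]])

```text
t: 16.43
ee_pos: [536.0, -129.6, 123.6]
orientation: [-3.142, 0.006, -0.001]
ft_force: [-0.2, 0.5, -1.2]
width: 0.7
grasp_force: 0.0
```

Emit:
move_arm(steps=[[[0.1, 0.01, 0], 0, 1], [[0.1, 0.01, 0], 0, 1], [[0.1, 0.01, 0], 0, 1], [[0.1, 0.01, 0], 0, 1], [[0, 0, 0], 0, 1]])

```text
t: 16.85
ee_pos: [544.2, -130.4, 123.4]
orientation: [-3.141, 0.006, 0.006]
ft_force: [-6.0, -0.2, 4.2]
width: 0.5
grasp_force: 3.4
```

Emit:
move_arm(steps=[[[0.06, 0.01, 0], 0, 1], [[0.06, 0, 0], 0, 1], [[0, 0, 0], 0, 1], [[0, 0, 0], 0, 1]])

```text
t: 17.18
ee_pos: [544.6, -130.4, 123.3]
orientation: [-3.14, 0.006, 0.014]
ft_force: [-14.3, 0.2, 10.0]
width: 0.7
grasp_force: 7.7
```

Emit:
move_arm(steps=[[[-0.2, -0.02, 0], 0, 1], [[-0.5, -0.05, 0], 0, 1], [[-1, -0.1, 0], 0, 1], [[-1, -0.1, 0], 0, 1], [[-1, 0, -0.5], 0, 1], [[-1, 0, -1], 0, 1], [[-1, 0, -1], 0, 1], [[0, 1, -1], 0, 1], [[0, 1, -1], 0, 1], [[0, 1, 0], 0, 1], [[0, 1, 0], 0, 1], [[0, 1, 0], 0, 1], [[0, 1, 0], 0, 1], [[0, 0, 0], 0, 1], [[0, 0, 0], 0, 1], [[0, 0, 0], 0, 1]])

```text
t: 18.52
ee_pos: [405.7, -273.2, 236.1]
orientation: [-3.141, 0.007, -0.0]
ft_force: [-0.6, -0.1, 1.1]
width: -0.1
grasp_force: 0.0
```

```bash
python3 - <<'E'
from h import *
im=cams.get_image('side');cv2.imwrite('pics/side3.png',cv2.resize(im['image'][130:290,180:370,::-1],None,fx=3.5,fy=3.5,interpolation=3))
b=cams.boxes_of('side','valve_tip')[:1];print(b)
c,s=np.cos(.117),-np.sin(.117)
for q in(0.98,1.1):
    a=q-.55;p=(60*np.sin(a),-150);print(q,proj(im,[554.8+c*p[0]-s*p[1],18.9+s*p[0]+c*p[1],85+60*np.cos(a)]))
im=cams.get_image('top');cv2.imwrite('pics/top3.png',cv2.resize(im['image'][140:280,180:370,::-1],None,fx=4,fy=4,interpolation=3))
E
```

```text
[{'rect': [293.2, 186.2, 16.2, 21.4], 'p': 0.66}]
0.98 (np.float64(292.21929176247284), np.float64(179.8933048400983))
1.1 (np.float64(290.6429059564494), np.float64(179.6453628397242))
```

View pics/side3.png

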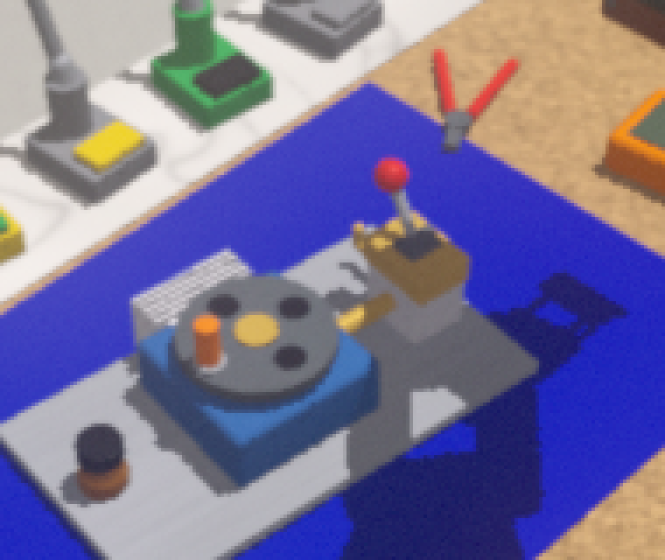

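View pics/top3.png

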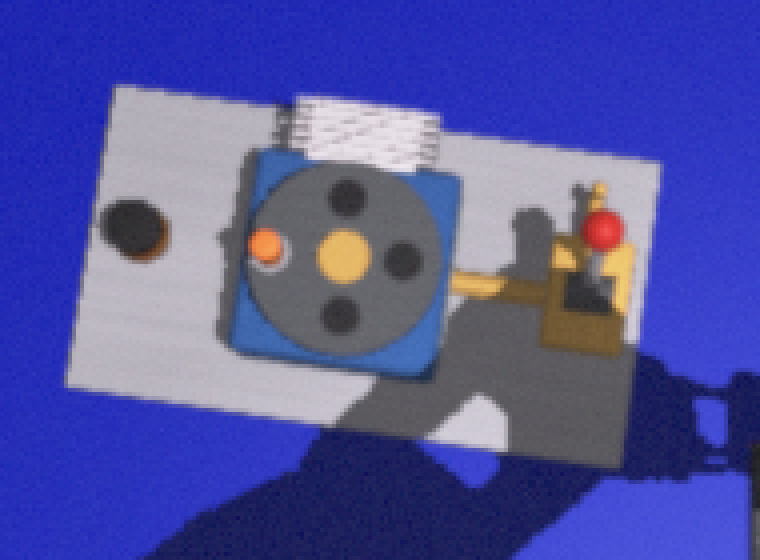

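```bash
python3 - <<'E'
from h import *
im=cams.get_image('top');p=at_z(im,603/4+179.6,231/4+139.6,137);d=p[:2]-[554.8,18.9]
print(p, d@[.9932,-.1167], 60*np.sin(.43),60*np.sin(.55))
E
```

```text
[ 567.76619084 -133.85191153  137.        ] 30.704168822400455 25.012248145752647 31.361233735839555
```

The ball is at about +30.7 mm, so the lever is at roughly 1.09 rad, at its stop. The knob hasn't moved, so I'm handing in.

```bash
python3 -c "
from workcell import ctrl
print(ctrl.close_job())"
```

```text
the job is handed in; nothing more can be done
None
```

The job is handed in, with no verdict returned: the flywheel rests by itself past its peak with the knob about 5° from the pump's +y, the valve lever is at its stop (about 1.09 rad), and the arm is clear.

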